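# Lay a vacuum tube in two V saddles for its leak test

## Robot

A 6-joint arm with a two-finger parallel gripper is mounted at the origin on the work surface. World frame = base frame: x ahead of the robot, y to its left, z up, the work surface at z = 0. Lengths are in m, angles in rad, forces in N, time in s.
With the tool pointing down it reaches from about 0.275 to 0.825 m from the base axis. Payload 5.2 kg.
Tool frame: the origin (TCP) lies on the centre line of the jaws, within the pads' length; the fingertips stand 17 mm ahead of it and the grasp point (between the pads) lies 2 mm behind it; z points along the fingers, y is the line along which they close (so a half turn about z gives the same grasp; the last joint's range is limited). The gripper opens to 93 mm and grips with 3 to 60 N. Pads are 15 mm wide; open, the fingers measure 128 mm over their backs; the gripper's body (75 mm by 188 mm) begins 65 mm behind the grasp point.
Start: joints at [-0.203, 0.259, 1.535, -0, 1.348, -0.203], TCP at [0.55, 0, 0.236] pointing down, gripper open.
Joint ranges: [-3.14, 3.14], [-0.91, 2.08], [0.19, 2.58], [-1.22, 4.36], [0.22, 2.71], [-3.12, 3.12]. Speed limits (rad/s): [2.57, 2.57, 3.14, 3.14, 3.14, 3.14].

## Interface

Orientations are given as a unit quaternion [x, y, z, w].
In Python, from cell import bot, viewer, workorder gives the robot as it stands.
- The arm moves only by the tool send_rows, never from a script. Its argument "rows" is a list of rows, each a list of 3 entries, a list of its own where there are three numbers: the finger opening in m, from 0 to 0.093, then the shift along the world's x, y, z in m, then the turn, a rotation vector about the world's x, y, z in degrees. A call has 1 to 5 rows; each row shifts and turns the commanded pose from where the row before left it; what a row does not reach is not made up. A row lasts 1/10 s, in which the tool goes at most 50 mm and 8.59 degrees, less where a joint would pass 70% of its speed; a pose out of reach is approached as far as the arm can. A call with a gripper value outside its range is refused whole. The fingers move at their own pace and stop on an object; "force" is the grip in N (left out, the last holds). Time passes only in rows, so rows that do not move let the fingers close. It gives the time, the measured TCP pose, the force, the opening and the grip force at its end, in the units of the state.
- bot.state(): the state, without advancing time (a new reading comes with each control period).
- viewer.read_camera(name): name is "scene" or "side" or "wrist"; returns (picture, depth): 384x512x3 uint8, blue, green, red; 384x512 float32, m along the optical axis (not along the pixel's ray), 0 where there is no reading.
- viewer.camera_info(name): a dict with "mtx" (3x3 intrinsics, pixels), "eye" and "rotation" of the camera in the world; the wrist camera has in their place "mount" (4x4, takes a point from camera to tool coordinates, whose origin is the TCP and whose axes are the flange's). Camera axes: x right, y down, z forward; pixel columns grow to the right and rows downward; lengths in m; the calibration is good to about 2 mm. A picture is of the moment at which its call begins: read the wrist's pose just before it. camera_info takes no time and is no camera call.
- workorder.hand_in(): hands the job in; it is judged then, once.
The state is a dict: "time": time; "q": joint angles; "joint_velocities": joint speeds; "joint_torque": joint torques, N m; "tool_pos": TCP position; "orientation": TCP orientation; "force": force on the tool from outside, world axes, zero at the start; "wrist_torque": the same for the moment, N m; "grip_width": opening from 0.0 (shut) to 1.0 (fully open); "grip_force": force on a finger pad.
Only numpy, scipy, OpenCV 4.12 (cv2) and the standard library are available. Lean on these libraries where they do the work, as an engineer would, in place of code of your own. Each camera call takes 0.05 s, during which the arm holds its last target. There are 200 camera calls.

## Task

Get the flanged steel tube ready for its leak test. Stand the loose V saddle up on the dark steel plate, notch up, midway between the free pair of studs and square to the plate so that its notch lines up with the bolted saddle's; let go of it, then lay the tube level in both notches with its end flanges outside the saddles. Set things down, do not drop them, and leave everything else on the bench where it is.

Things in the scene. Friction and masses are not known exactly. Their poses are not given: they have to be found in the camera images.
- rig: Dark steel test plate fixed to the bench, 240 mm (x) by 180 mm (y), 6 mm thick; origin at the centre of its underside, z up. The tube is to lie along its x axis. Two pairs of upright steel studs, 14 mm thick with 20 mm collars, tops 91 mm above the bench, stand at x = +50 and x = -50 mm, each at y = +/-62 mm. A V saddle like the loose one is bolted between the +x pair; the -x pair is free.
- rig_fixed (a point): Bottom of the bolted saddle's notch, at its middle: plate x = +50 mm, y = 0, 43 mm above the bench. The notch is up and runs along the plate's x. A tube lying in it has its axis 28 mm above this point. Axes as the plate's.
- rig_gap (a point): Point on the plate's top face (6 mm above the bench) midway between the two free studs: plate x = -50 mm, y = 0. The centre of the loose saddle's base belongs here. Axes as the plate's.
- saddle: Loose aluminium V block, 40 (x) by 64 (y) by 62 mm (z), same both ways round, 0.3-0.54 kg. Origin: centre of its base; z points to the notched face. The 90 degree notch runs along x, 50 mm wide at the mouth, its bottom 37 mm above the base; solid below. Starts lying on a y face: z level, notch sideways, origin 32 mm above the bench. A tube in the notch has its axis 65 mm above the base.
- tube: Steel vacuum tube, 200 mm long (x), 40 mm in diameter, a square 54 mm flange 10 mm thick on each end (180 mm of bare tube between). Origin: middle of the tube, on its axis. Starts lying on the bench on its flanges, axis level and 27 mm above the bench. 0.3 to 0.6 kg. Same both ways round.
- bottle: Clear glass bottle with a white cap, 60 mm across and 110 mm tall, standing; origin at the centre of its underside. Bystander.
- wrench: Steel wrench, 180 mm long, lying flat along its x; origin under its middle. Bystander.
- blank: Round steel blanking flange, 76 mm across, 12 mm thick with a stub on top (22 mm in all), lying; origin at the centre of its underside. Bystander.
- clamp: Aluminium ring, 68 mm outside, 48 mm inside, 16 mm high, lying; origin at the centre of its underside. Bystander.
- gauge: Vacuum gauge standing on its flange: 50 mm grey box on a steel neck, 75 mm tall; origin at the centre of its underside. Bystander.
- driver: Screwdriver, 190 mm long, lying along its x; origin under its middle. Bystander.

How it is judged:
On the way, in this order (a step that is already met when the one before it is completed fails the run):
1. the loose saddle stands upright on the plate midway between the free studs, its notch in line with the bolted saddle's, and is let go (x of saddle in the frame of rig between -0.058 and -0.042 m and y of saddle in the frame of rig between -0.008 and 0.008 m and z of saddle in the frame of rig between 0.002 and 0.01 m and angle between saddle's own z axis and vertical below 0.06 rad and angle between the x axis of saddle and the x axis of rig, either way round below 0.14 rad and contact force between the fingers and saddle below 0.1 N and linear speed of saddle below 0.02 m/s), for 0.2 s.
2. the tube rests level in both notches, let go (x of saddle in the frame of rig between -0.058 and -0.042 m and y of saddle in the frame of rig between -0.008 and 0.008 m and z of saddle in the frame of rig between 0.002 and 0.01 m and angle between saddle's own z axis and vertical below 0.06 rad and angle between the x axis of each of saddle, tube and the x axis of rig, either way round below 0.14 rad and angle between tube's own x axis and vertical between 1.5308 and 1.6108 rad and x of tube in the frame of rig between -0.028 and 0.028 m and y of tube in the frame of rig between -0.009 and 0.009 m and z of tube in the frame of rig between 0.0673 and 0.0763 m and contact force between tube and saddle above 0.2 N and contact force between tube and rig above 0.2 N and linear speed of tube below 0.02 m/s and contact force between the fingers and tube below 0.1 N), for 0.2 s.
At the end, for the whole second after the job is handed in: Saddle on the plate, notch up, within 8 mm (x, y) of midway between the free studs and 0.14 rad of square; tube seated in both notches, touching both, level within 0.04 rad, within 9 mm sideways, 28 mm lengthwise and 0.14 rad of the plate's x axis, flanges outside; both released, at rest (all of step 2 and contact force between the fingers and saddle below 0.1 N and linear speed of saddle below 0.02 m/s).
It fails at once if a bystander (bottle, wrench, blank flange, ring, gauge, screwdriver) is pushed more than 30 mm from its place (distance of any of bottle, wrench, blank, clamp, gauge, driver from where it was at the start of the episode above 0.03 m).
It fails at once if the tube is dropped: falls free faster than 0.7 m/s (contact force between anything else and tube below 0.05 N and linear speed of tube above 0.7 m/s).
It fails at once if the saddle is dropped: falls free faster than 0.7 m/s (contact force between anything else and saddle below 0.05 N and linear speed of saddle above 0.7 m/s).
It also fails if it takes over 72 s, if anything falls off the work surface, if the arm or the gripper's body presses on something with over 40 N, if the wrist force passes 120 N, or if a joint passes its speed limit or range.

## Working session

There is one attempt and no reset: what is moved stays moved. The work goes in short steps, Python scripts to look and compute and a tool call to move; the robot and the scene stay as the last step left them, time stands still between calls to the robot, and variables do not carry over. Pictures are saved under pics/ and viewed, at most 11 in all, crops included, and the job is handed in when it is done.

Besides the shell and the picture viewer there is one more tool, called after ">>>" by a JSON object that holds its "api" and its "payload", one argument or row to a line. send_rows: Moves the arm, as the interface text tells. Its arguments: {"type":"object","properties":{"rows":{"type":"array"},"force":{"type":"number"}},"required":["rows"]}

```bash
mkdir -p pics; ls
python3 - <<'E'
from cell import bot, viewer
import cv2,numpy as np
s=bot.state();print(s)
for n in("scene","side"):
    p,d=viewer.read_camera(n);cv2.imwrite(f"pics/{n}0.png",p);np.save(f"pics/{n}0.npy",d)
    print(n,viewer.camera_info(n))
print(viewer.camera_info("wrist"))
E
```

```text
pics
{'time': 0.0, 'q': array([-2.02769242e-01,  2.59372947e-01,  1.53607754e+00,  3.85173025e-07,
        1.34802458e+00, -2.02815429e-01]), 'joint_velocities': array([-0.00024337, -0.00109443, -0.00114606,  0.00010283, -0.00108432,
       -0.00084111]), 'joint_torque': array([ 2.41929010e-04, -4.37298238e+01, -2.84004611e+01,  7.19661056e-02,
        4.11791797e-02, -1.14769305e-04]), 'tool_pos': array([5.49475519e-01, 1.48358463e-04, 2.34803808e-01]), 'orientation': array([ 7.07090168e-01,  7.07122767e-01, -5.17697537e-04, -7.86041974e-04]), 'force': array([ 0.80942995,  0.10260607, -0.0944095 ]), 'wrist_torque': array([-0.03320743, -0.02470145,  0.01260319]), 'grip_force': 0.0, 'grip_width': 0.9994247866472185}
scene {'mtx': array([[349.06014326,   0.        , 250.32335183],
       [  0.        , 349.06014326, 193.79449349],
       [  0.        ,   0.        ,   1.        ]]), 'eye': array([ 1.27842385, -0.07315483,  0.96316827]), 'rotation': array([ 0.65877112,  0.68253159, -0.22736939, -0.22016905])}
side {'mtx': array([[378.48531963,   0.        , 261.01804614],
       [  0.        , 378.48531963, 186.88380159],
       [  0.        ,   0.        ,   1.        ]]), 'eye': array([ 0.38150518, -0.83009137,  0.91540676]), 'rotation': array([ 0.9260809 , -0.12876566,  0.05455624, -0.35045283])}
{'mtx': array([[268.01724377,   0.        , 259.84698798],
       [  0.        , 268.01724377, 193.19766664],
       [  0.        ,   0.        ,   1.        ]]), 'mount': array([[ 3.06397422e-04, -9.57971603e-01, -2.86862882e-01,
         7.98241474e-02],
       [ 9.99999886e-01,  1.88557454e-04,  4.38413989e-04,
         8.36386398e-04],
       [-3.65898017e-04, -2.86862984e-01,  9.57971552e-01,
        -1.48515541e-01],
       [ 0.00000000e+00,  0.00000000e+00,  0.00000000e+00,
         1.00000000e+00]])}
```

View pictures.

View pics/scene0.png

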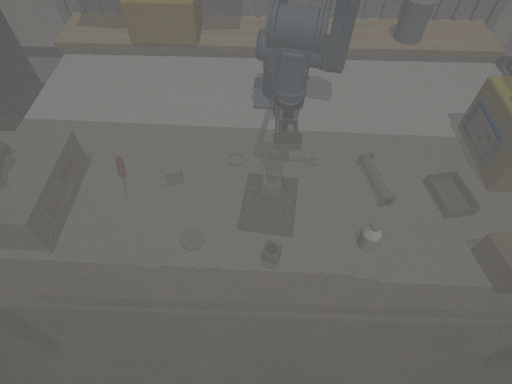

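View pics/side0.png

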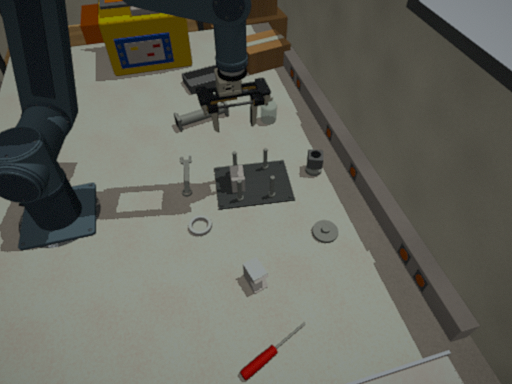

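Run:
```python
import cv2,numpy as np
s=cv2.imread("pics/side0.png");c=cv2.imread("pics/scene0.png")
def cr(p,x,y,w,h,W,H):
    q=cv2.resize(p[y:y+h,x:x+w],(W,H),interpolation=cv2.INTER_CUBIC).astype(float)
    lo,hi=np.percentile(q,[1,99.5]);return np.clip((q-lo)/(hi-lo)*255,0,255).astype(np.uint8)
a=cr(s,170,90,160,120,800,600)
cv2.imwrite("pics/cropA.png",a)
b=cr(c,150,140,250,130,800,416); d=cr(s,235,250,50,50,184,184); e=cr(s,295,140,50,50,184,184); f=cr(c,250,232,40,40,184,184);g=cr(c,155,155,40,40,184,184)
cv2.imwrite("pics/cropB.png",np.vstack([b,np.hstack([d,e,f,g,np.zeros((184,64,3),np.uint8)])]))
```

```text
(no output)
```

View pics/cropB.png

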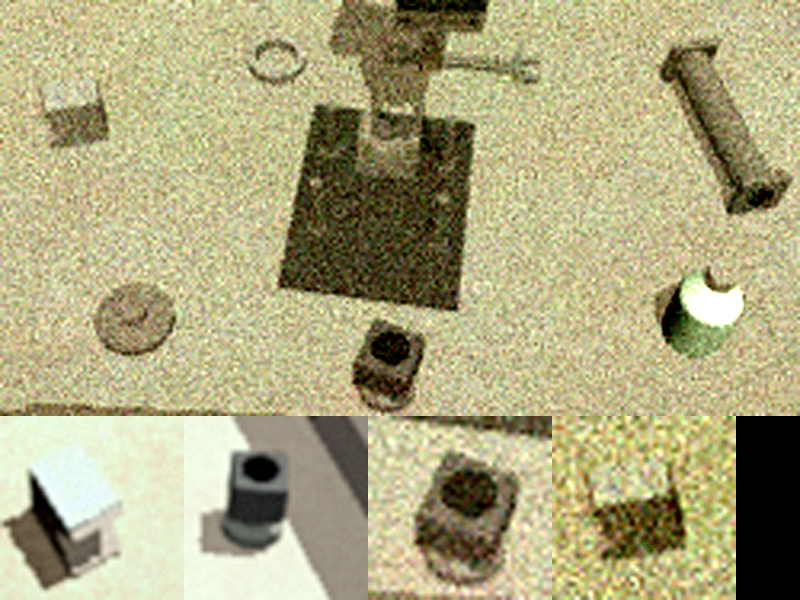

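View pics/cropA.png

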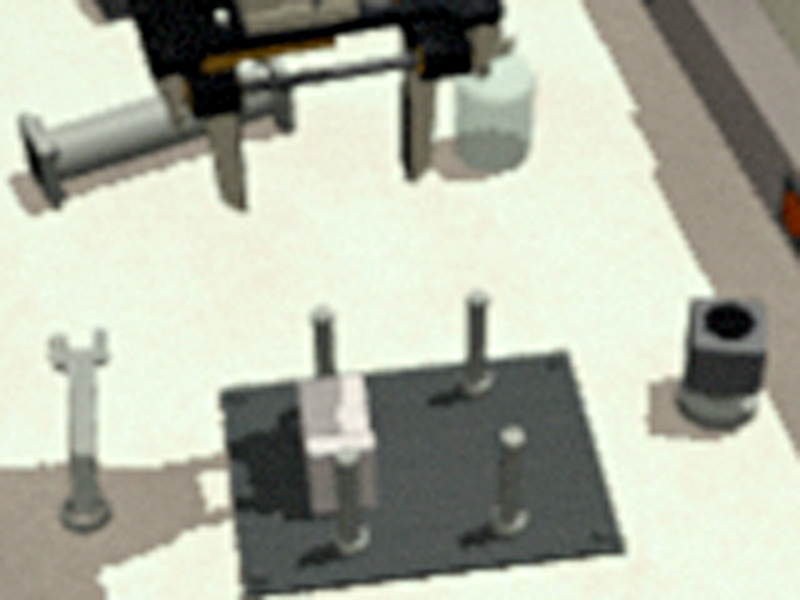

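```bash
cat > h.py <<'E'
import numpy as np,cv2
from scipy.spatial.transform import Rotation as R
from cell import bot,viewer
def cam(n,st=None):
    i=viewer.camera_info(n);K=i["mtx"]
    if n!="wrist": return K,R.from_quat(i["rotation"]).as_matrix(),np.array(i["eye"])
    T=np.eye(4);T[:3,:3]=R.from_quat(st["orientation"]).as_matrix();T[:3,3]=st["tool_pos"]
    T=T@i["mount"];return K,T[:3,:3],T[:3,3]
def ray(c,uv,z):
    K,Rm,e=c;uv=np.atleast_2d(uv).astype(float)
    d=(np.c_[uv,np.ones(len(uv))]@np.linalg.inv(K).T)@Rm.T
    return e+d*((z-e[2])/d[:,2:3])
def cloud(c,D):
    K,Rm,e=c;v,u=np.mgrid[:D.shape[0],:D.shape[1]]
    p=np.stack([u,v,np.ones_like(u)],-1)@np.linalg.inv(K).T*D[...,None]
    return p@Rm.T+e
def rect(P): 
    (x,y),(w,h),a=cv2.minAreaRect((P[:,:2]*1000).astype(np.float32));return [round(float(t),1) for t in(x,y,w,h,a)],len(P)
E
python3 - <<'E'
from h import *
c=cam("side");D=np.load("pics/side0.npy")
print("plate",ray(c,[[214,168],[283.4,160.4],[294.4,200],[219,209]],.006).round(4))
A=np.array([[322,312],[477,297],[512,433],[345,453]])/5+[170,90]
print("studs",ray(c,A,.091).round(4))
P=cloud(c,D)
def reg(u0,v0,u1,v1,lo,hi):
    q=P[v0:v1,u0:u1].reshape(-1,3);return q[(q[:,2]>lo)&(q[:,2]<hi)]
print("saddle top",rect(reg(235,250,285,300,.058,.072)),reg(235,250,285,300,.058,.072)[:,2].mean())
print("saddle all",rect(reg(235,250,285,300,.015,.09)))
# corners of saddle top in crop d (50->184): 
print("sad corners",ray(c,np.array([[30,50],[78,28],[121,85],[70,115]])/3.68+[235,250],.064).round(4))
for n,r in dict(bottle=(258,95,280,125),gauge=(303,145,328,178),wrench=(178,152,195,198)).items():
    print(n,rect(reg(*r,.004,.13)))
c2=cam("scene");D2=np.load("pics/scene0.npy");P=cloud(c2,D2)
print("tube",rect(reg(355,148,400,207,.03,.07)),"sad2",rect(reg(158,158,190,190,.055,.075)))
print("bottle",rect(reg(352,222,388,252,.01,.13)),"wrench",rect(reg(290,152,322,168,.004,.05)))
t=reg(355,148,400,207,.045,.058); print("tubetop",rect(t))
E
```

```text
plate [[ 0.4855  0.065   0.006 ]
 [ 0.7214  0.0375  0.006 ]
 [ 0.6992 -0.1388  0.006 ]
 [ 0.4656 -0.1107  0.006 ]]
studs [[ 0.5514  0.032   0.091 ]
 [ 0.6499  0.0193  0.091 ]
 [ 0.6363 -0.1003  0.091 ]
 [ 0.5365 -0.0894  0.091 ]]
saddle top ([509.6, -369.2, 41.2, 62.6, 14.0], 378) 0.06398294284167849
saddle all ([509.6, -369.2, 41.2, 62.6, 14.0], 522)
sad corners [[ 0.4831 -0.3463  0.064 ]
 [ 0.5197 -0.3384  0.064 ]
 [ 0.5359 -0.3891  0.064 ]
 [ 0.4967 -0.4012  0.064 ]]
bottle ([756.4, 329.0, 190.2, 82.3, 72.1], 359)
gauge ([824.8, 7.5, 157.7, 80.8, 66.0], 429)
wrench ([391.2, 68.2, 210.7, 48.4, 81.1], 261)
tube ([0.0, 0.0, 0.0, 0.0, 0.0], 0) sad2 ([0.0, 0.0, 0.0, 0.0, 0.0], 0)
bottle ([0.0, 0.0, 0.0, 0.0, 0.0], 0) wrench ([0.0, 0.0, 0.0, 0.0, 0.0], 0)
tubetop ([0.0, 0.0, 0.0, 0.0, 0.0], 0)
```

>>> {"api": "send_rows", "payload": {
  "rows": [
    [0.093,[-0.005,-0.045,0.003],[0,0,2]],
    [0.093,[-0.005,-0.045,0.003],[0,0,2]],
    [0.093,[-0.005,-0.045,0.003],[0,0,2]],
    [0.093,[-0.005,-0.045,0.003],[0,0,2]],
    [0.093,[-0.005,-0.045,0.003],[0,0,2]]
  ]
}}

```text
time: 0.6
tool_pos: [0.5244, -0.2265, 0.2504]
orientation: [0.642, 0.767, 0.0, -0.0]
force: [0.5, -0.7, -0.4]
grip_width: 1.0
grip_force: 0.0
```

>>> {"api": "send_rows", "payload": {
  "rows": [
    [0.093,[-0.005,-0.045,0],[0,0,2]],
    [0.093,[-0.005,-0.04,0],[0,0,2]],
    [0.093,[-0.005,-0.03,0],[0,0,0]],
    [0.093,[0,0,0],[0,0,0]],
    [0.093,[0,0,0],[0,0,0]]
  ]
}}

```text
time: 1.1
tool_pos: [0.5095, -0.3401, 0.2498]
orientation: [0.616, 0.787, 0.0, -0.001]
force: [0.4, 0.1, 0.7]
grip_width: 1.001
grip_force: 0.0
```

Run:
```python
from h import *
s=bot.state();p,D=viewer.read_camera("wrist");c=cam("wrist",s)
print(s["tool_pos"],s["q"].round(2),s["time"],s["orientation"].round(3))
cv2.imwrite("pics/w1.png",p);P=cloud(c,D)
q=P.reshape(-1,3);m=(q[:,2]>.056)&(q[:,2]<.072);print(rect(q[m]),q[m][:,2].mean())
c=cam("side");print("driver",ray(c,[[243,375],[304,323]],.01).round(3),"blank",ray(c,[325,231],.01).round(3))
p,D=viewer.read_camera("side");P=cloud(c,D);cv2.imwrite("pics/side1.png",p)
q=P[90:140,165:250].reshape(-1,3)
for lo,hi in((.035,.056),(.012,.06)):
    m=(q[:,2]>lo)&(q[:,2]<hi)&(q[:,0]<.68);print("tube",rect(q[m]))
```

```text
[ 0.50952902 -0.34014985  0.24983056] [-0.77  0.36  1.35  0.    1.43 -1.01] 1.1 [ 0.616  0.787  0.    -0.001]
([552.1, -250.3, 329.9, 67.0, 69.9], 1400) 0.06317700118738762
driver [[ 0.42  -0.587  0.01 ]
 [ 0.591 -0.514  0.01 ]] blank [[ 0.745 -0.276  0.01 ]]
tube ([470.4, 320.5, 150.0, 55.4, 5.5], 285)
tube ([478.2, 320.5, 165.6, 57.2, 5.2], 458)
```

View pics/w1.png

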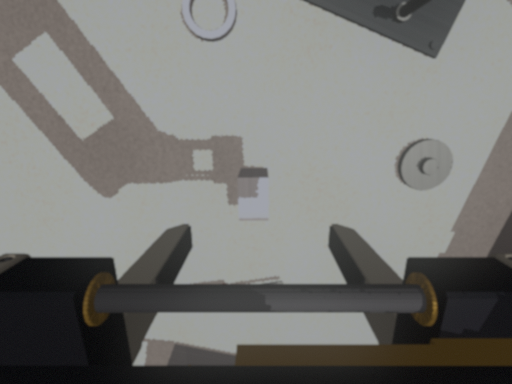

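Run:
```python
from h import *
s=bot.state();p,D=viewer.read_camera("wrist");c=cam("wrist",s);P=cloud(c,D)
q=P[165:225,225:285].reshape(-1,3);m=(q[:,2]>.055)&(q[:,2]<.072);print(rect(q[m]),q[m][:,2].mean())
print(ray(c,[[239,180],[268,180],[268,219],[239,219]],.064).round(4))
for k in (2,): 
    v=[D[v0,253] for v0 in range(160,240,6)];print(np.round(v,3), P[160:240:6,253].round(3).tolist())
```

```text
([507.5, -370.9, 38.9, 61.0, 14.4], 1315) 0.06325008517855067
[[ 0.4856 -0.3478  0.064 ]
 [ 0.5218 -0.3387  0.064 ]
 [ 0.5353 -0.3908  0.064 ]
 [ 0.4975 -0.4003  0.064 ]]
[0.402 0.403 0.38  0.346 0.347 0.35  0.351 0.353 0.356 0.359 0.366 0.432
 0.435 0.439] [[0.498, -0.329, -0.001], [0.5, -0.338, 0.001], [0.502, -0.341, 0.026], [0.503, -0.341, 0.062], [0.504, -0.349, 0.063], [0.506, -0.357, 0.063], [0.508, -0.364, 0.064], [0.51, -0.372, 0.064], [0.512, -0.381, 0.063], [0.514, -0.389, 0.063], [0.517, -0.399, 0.059], [0.523, -0.433, -0.0], [0.526, -0.443, 0.0], [0.528, -0.454, -0.001]]
```

>>> {"api": "send_rows", "payload": {
  "rows": [
    [0.093,[0.003,-0.017,-0.005],[7.27,1.84,0]],
    [0.093,[0.003,-0.017,-0.005],[7.27,1.84,0]],
    [0.093,[0.003,-0.017,-0.005],[7.27,1.84,0]],
    [0.093,[0.003,-0.017,-0.005],[7.27,1.84,0]],
    [0.093,[0.003,-0.017,-0.005],[7.27,1.84,0]]
  ],
  "force": 40
}}

```text
time: 1.75
tool_pos: [0.5258, -0.4245, 0.227]
orientation: [0.582, 0.747, 0.198, -0.255]
force: [1.3, 0.5, 0.6]
grip_width: 1.003
grip_force: 0.0
```

>>> {"api": "send_rows", "payload": {
  "rows": [
    [0.093,[0.003,-0.017,-0.005],[7.27,1.84,0]],
    [0.08,[0,0,-0.02],[0,0,0]],
    [0.08,[0,0,0],[0,0,0]]
  ]
}}

```text
time: 2.05
tool_pos: [0.5281, -0.4414, 0.1916]
orientation: [0.568, 0.726, 0.236, -0.308]
force: [0.1, 0.4, 0.4]
grip_width: 0.885
grip_force: 0.0
```

Run:
```python
from h import *
s=bot.state();print(s["tool_pos"].round(4),s["q"].round(2),R.from_quat(s["orientation"]).as_matrix().round(3))
```

```text
[ 0.5281 -0.4414  0.1916] [-0.98  1.07  0.46  0.34  2.35 -1.08] [[-0.165  0.97  -0.179]
 [ 0.679  0.243  0.693]
 [ 0.715 -0.007 -0.699]]
```

>>> {"api": "send_rows", "payload": {
  "rows": [
    [0.08,[0,0,-0.04],[0,0,0]],
    [0.08,[-0.002,0,-0.041],[0,0,0]],
    [0.08,[-0.005,0.02,-0.021],[0,0,0]],
    [0.08,[0,0,0],[0,0,0]]
  ]
}}

```text
time: 2.45
tool_pos: [0.5204, -0.4165, 0.0991]
orientation: [0.567, 0.728, 0.235, -0.306]
force: [0.3, 0.3, -0.6]
grip_width: 0.86
grip_force: 0.0
```

>>> {"api": "send_rows", "payload": {
  "rows": [
    [0.08,[-0.005,0.02,-0.021],[0,0,0]],
    [0.08,[-0.005,0.02,-0.021],[0,0,0]],
    [0.08,[-0.004,0.015,-0.016],[0,0,0]],
    [0.08,[0,0,0],[0,0,0]],
    [0.08,[0,0,0],[0,0,0]]
  ]
}}

```text
time: 2.95
tool_pos: [0.5087, -0.368, 0.0447]
orientation: [0.569, 0.729, 0.234, -0.3]
force: [0.2, -0.4, 0.9]
grip_width: 0.861
grip_force: 0.0
```

>>> {"api": "send_rows", "payload": {
  "rows": [
    [0.08,[-0.001,0.002,-0.012],[0,0,0]],
    [0.08,[0,0,0],[0,0,0]]
  ]
}}

```text
time: 3.15
tool_pos: [0.5062, -0.3656, 0.0285]
orientation: [0.569, 0.728, 0.234, -0.302]
force: [0.3, -1.0, -0.7]
grip_width: 0.863
grip_force: 0.0
```

Run:
```python
from h import *
s=bot.state();print(s["tool_pos"].round(4),s["q"].round(2),R.from_quat(s["orientation"]).as_matrix().round(3))
```

```text
[ 0.5062 -0.3656  0.0285] [-0.95  1.02  0.96  0.27  1.9  -1.21] [[-0.17   0.97  -0.173]
 [ 0.687  0.243  0.685]
 [ 0.706 -0.002 -0.708]]
```

>>> {"api": "send_rows", "payload": {
  "rows": [
    [0.02,[0,0,0.003],[0,0,0]],
    [0.02,[0,0,0],[0,0,0]],
    [0.02,[0,0,0],[0,0,0]],
    [0.02,[0,0,0],[0,0,0]],
    [0.02,[0,0,0],[0,0,0]]
  ]
}}

```text
time: 3.65
tool_pos: [0.506, -0.365, 0.0316]
orientation: [0.569, 0.728, 0.235, -0.302]
force: [-1.1, -0.4, 0.5]
grip_width: 0.481
grip_force: 0.0
```

>>> {"api": "send_rows", "payload": {
  "rows": [
    [0.02,[0,0,0],[0,0,0]],
    [0.02,[0,0,0],[0,0,0]],
    [0.02,[0,0,0.0],[0,0,0]]
  ]
}}

```text
time: 3.95
tool_pos: [0.506, -0.365, 0.0316]
orientation: [0.569, 0.728, 0.234, -0.302]
force: [1.1, 0.3, -0.1]
grip_width: 0.429
grip_force: 40.0
```

>>> {"api": "send_rows", "payload": {
  "rows": [
    [0.02,[0,0,0.03],[0,0,0]],
    [0.02,[0,0,0.04],[0,0,0]],
    [0.02,[0,0,0.04],[0,0,0]],
    [0.02,[0,0,0.0],[-7.27,-1.84,0]],
    [0.02,[0,0,0],[-7.27,-1.84,0]]
  ]
}}

```text
time: 4.45
tool_pos: [0.5062, -0.3668, 0.1414]
orientation: [0.596, 0.762, 0.157, -0.202]
force: [0.4, 0.3, -3.8]
grip_width: 0.427
grip_force: 40.0
```

>>> {"api": "send_rows", "payload": {
  "rows": [
    [0.02,[0,0,0],[-7.27,-1.84,0]],
    [0.02,[0,0,0],[-7.27,-1.84,0]],
    [0.02,[0,0,0],[-7.27,-1.84,0]],
    [0.02,[0,0,0],[-7.27,-1.84,0]],
    [0.02,[0,0,0],[-7.27,-1.84,0]]
  ]
}}

```text
time: 4.95
tool_pos: [0.5058, -0.3646, 0.1422]
orientation: [0.614, 0.786, -0.041, 0.054]
force: [-0.7, -0.7, -4.6]
grip_width: 0.425
grip_force: 40.0
```

>>> {"api": "send_rows", "payload": {
  "rows": [
    [0.02,[0,0,0],[-7.27,-1.84,0]],
    [0.02,[0,0,0],[-7.27,-1.84,0]],
    [0.02,[0,0,0],[-7.27,-1.84,0]],
    [0.02,[0,0,0],[-7.27,-1.84,0]],
    [0.02,[0,0,0],[-7.27,-1.84,0]]
  ]
}}

```text
time: 5.45
tool_pos: [0.5003, -0.367, 0.1402]
orientation: [0.583, 0.739, -0.214, 0.262]
force: [0.1, 0.1, -3.6]
grip_width: 0.434
grip_force: 40.0
```

Run:
```python
from h import *
s=bot.state();print(s["tool_pos"].round(4),s["q"].round(2),R.from_quat(s["orientation"]).as_matrix().round(3),s["grip_force"],s["grip_width"])
p,D=viewer.read_camera("side");q=cv2.resize(p[200:330,180:360],(720,520),interpolation=cv2.INTER_CUBIC);cv2.imwrite("pics/s2.png",q)
```

```text
[ 0.5003 -0.367   0.1402] [-0.55  0.33  1.93 -0.97  0.59 -0.04] [[-0.183  0.973  0.138]
 [ 0.749  0.229 -0.621]
 [-0.636 -0.011 -0.771]] 39.966352209448814 0.4343500589418623
```

View pics/s2.png

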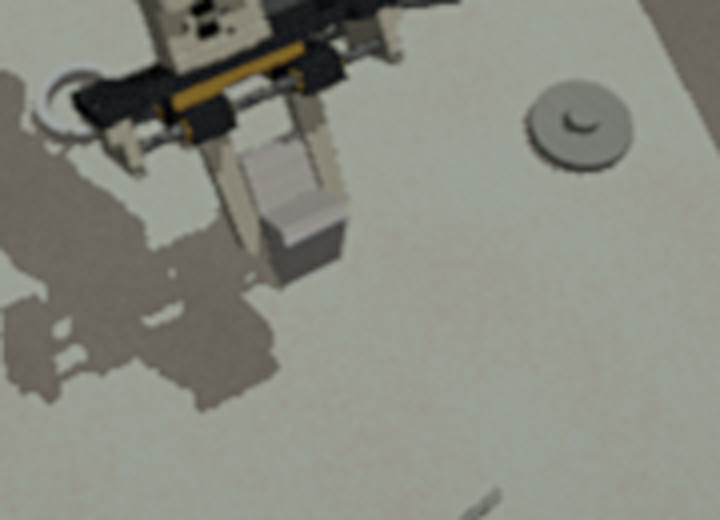

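>>> {"api": "send_rows", "payload": {
  "rows": [
    [0.02,[0,0,-0.02],[-5.2,-1.95,0]],
    [0.02,[0,0,-0.03],[0,0,0]],
    [0.02,[0,0,-0.03],[0,0,0]],
    [0.02,[0,0,-0.02],[0,0,0]],
    [0.02,[0,0,0],[0,0,0]]
  ]
}}

```text
time: 6.0
tool_pos: [0.5137, -0.3682, 0.0689]
orientation: [0.587, 0.732, -0.226, 0.262]
force: [-0.7, -0.5, -3.2]
grip_width: 0.429
grip_force: 40.0
```

```bash
cat >> h.py <<'E'
R0=R.from_quat([0.569,0.728,0.2345,-0.302]).as_matrix()
def sad(s):
    Rm=R.from_quat(s["orientation"]).as_matrix()
    z=Rm@R0.T@[.245,-.969,0];b=s["tool_pos"]+Rm@R0.T@[-.005,.025,.0004]
    print("TCP",s["tool_pos"].round(4),"F",s["force"].round(2),"sadz",z.round(3),"turn",np.degrees([-(-z[1]),-z[0]]).round(2),"base",b.round(4),"q",s["q"].round(2))
E
python3 -c "
from h import *
sad(bot.state())"
```

```text
TCP [ 0.5137 -0.3682  0.0689] F [-0.68 -0.47 -3.22] sadz [ 0.042 -0.073  0.996] turn [-4.2 -2.4] base [ 0.5138 -0.3656  0.0436] q [-0.52  0.48  1.94 -1.22  0.55  0.28]
```

>>> {"api": "send_rows", "payload": {
  "rows": [
    [0.02,[0.02,-0.01,0.005],[0,0,3]],
    [0.02,[0.02,-0.01,0.005],[0,0,4]],
    [0.02,[0.02,-0.01,0],[0,0,4]],
    [0.02,[0,0,0],[0,0,0]],
    [0.02,[0,0,0],[0,0,0]]
  ]
}}

```text
time: 6.5
tool_pos: [0.5733, -0.3988, 0.0816]
orientation: [0.515, 0.784, -0.2, 0.284]
force: [-0.8, 0.9, -3.4]
grip_width: 0.429
grip_force: 40.0
```

```bash
python3 -c "
from h import *
sad(bot.state())"
```

```text
TCP [ 0.5733 -0.3988  0.0816] F [-0.78  0.94 -3.4 ] sadz [ 0.052 -0.062  0.996] turn [-3.53 -2.96] base [ 0.573  -0.3963  0.0562] q [-0.58  0.5   1.86 -1.17  0.42  0.03]
```

>>> {"api": "send_rows", "payload": {
  "rows": [
    [0.02,[0,0,0],[-1.8,-1.5,0]],
    [0.02,[0,0,0],[-1.7,-1.5,0]],
    [0.02,[0,0,-0.015],[0,0,0]],
    [0.02,[0,0,-0.015],[0,0,0]],
    [0.02,[0,0,0],[0,0,0]]
  ]
}}

```text
time: 7.0
tool_pos: [0.5878, -0.4011, 0.0743]
orientation: [0.518, 0.779, -0.2, 0.291]
force: [-0.1, 0.5, -3.6]
grip_width: 0.431
grip_force: 40.0
```

```bash
python3 -c "
from h import *
sad(bot.state())"
```

```text
TCP [ 0.5878 -0.4011  0.0743] F [-0.09  0.47 -3.62] sadz [ 0.036 -0.055  0.997] turn [-3.16 -2.05] base [ 0.5879 -0.3989  0.0489] q [-0.56  0.53  1.84 -1.22  0.42  0.1 ]
```

>>> {"api": "send_rows", "payload": {
  "rows": [
    [0.02,[0.01,-0.012,0],[0,0,3]],
    [0.02,[0.01,-0.012,0],[0,0,3]],
    [0.02,[0,0,-0.015],[-1,-0.5,0]],
    [0.02,[0,0,-0.015],[0,0,0]],
    [0.02,[0,0,0],[0,0,0]]
  ]
}}

```text
time: 7.5
tool_pos: [0.6144, -0.4278, 0.0556]
orientation: [0.479, 0.806, -0.184, 0.296]
force: [0.6, -0.1, -3.5]
grip_width: 0.429
grip_force: 40.0
```

```bash
python3 -c "
from h import *
sad(bot.state())"
```

```text
TCP [ 0.6144 -0.4278  0.0556] F [ 0.65 -0.08 -3.49] sadz [ 0.049 -0.059  0.997] turn [-3.35 -2.83] base [ 0.6141 -0.4253  0.0302] q [-0.62  0.58  1.79 -1.22  0.32 -0.02]
```

>>> {"api": "send_rows", "payload": {
  "rows": [
    [0.02,[0,0,-0.01],[0,0,0]],
    [0.02,[0,0,-0.01],[0,0,0]],
    [0.02,[0,0,0],[0,0,0]]
  ]
}}

```text
time: 7.8
tool_pos: [0.6184, -0.4296, 0.0423]
orientation: [0.48, 0.808, -0.181, 0.291]
force: [-1.1, -0.1, -3.7]
grip_width: 0.427
grip_force: 40.0
```

```bash
python3 -c "
from h import *
sad(bot.state())"
```

```text
TCP [ 0.6184 -0.4296  0.0423] F [-1.11 -0.06 -3.69] sadz [ 0.055 -0.068  0.996] turn [-3.92 -3.14] base [ 0.618  -0.4269  0.0169] q [-0.62  0.61  1.78 -1.22  0.32 -0.01]
```

>>> {"api": "send_rows", "payload": {
  "rows": [
    [0.02,[0,0,-0.01],[0,0,0]],
    [0.02,[0,0,-0.006],[0,0,0]],
    [0.02,[0,0,0],[0,0,0]]
  ]
}}

```text
time: 8.1
tool_pos: [0.6211, -0.4312, 0.0308]
orientation: [0.481, 0.809, -0.179, 0.287]
force: [0.0, 0.1, -3.6]
grip_width: 0.429
grip_force: 40.0
```

```bash
python3 -c "
from h import *
sad(bot.state())"
```

```text
TCP [ 0.6211 -0.4312  0.0308] F [ 0.03  0.13 -3.61] sadz [ 0.06  -0.076  0.995] turn [-4.38 -3.44] base [ 0.6205 -0.4283  0.0055] q [-0.62  0.63  1.77 -1.22  0.32 -0.01]
```

>>> {"api": "send_rows", "payload": {
  "rows": [
    [0.02,[0,0,-0.003],[0,0,0]],
    [0.02,[0,0,-0.001],[0,0,0]],
    [0.02,[0,0,0],[0,0,0]]
  ]
}}

```text
time: 8.4
tool_pos: [0.6219, -0.4316, 0.0287]
orientation: [0.481, 0.809, -0.179, 0.286]
force: [0.5, 0.7, -3.5]
grip_width: 0.428
grip_force: 40.0
```

>>> {"api": "send_rows", "payload": {
  "rows": [
    [0.02,[0,0,-0.001],[0,0,0]],
    [0.02,[0,0,-0.001],[0,0,0]],
    [0.02,[0,0,0],[0,0,0]]
  ]
}}

```text
time: 8.7
tool_pos: [0.6225, -0.432, 0.0279]
orientation: [0.481, 0.809, -0.179, 0.286]
force: [-1.2, 1.8, -0.1]
grip_width: 0.43
grip_force: 40.0
```

>>> {"api": "send_rows", "payload": {
  "rows": [
    [0.041,[0,0,0],[0,0,0]],
    [0.043,[0,0,0],[0,0,0]],
    [0.047,[0,0,0],[0,0,0]],
    [0.055,[0,0,0],[0,0,0]],
    [0.065,[0,0,0],[0,0,0]]
  ]
}}

```text
time: 9.2
tool_pos: [0.6224, -0.4318, 0.0272]
orientation: [0.481, 0.809, -0.179, 0.286]
force: [0.8, 0.8, 0.0]
grip_width: 0.629
grip_force: 0.0
```

>>> {"api": "send_rows", "payload": {
  "rows": [
    [0.08,[0,0,0],[0,0,0]],
    [0.08,[-0.01,0.015,0.025],[0,0,0]],
    [0.08,[-0.01,0.015,0.025],[0,0,0]],
    [0.08,[-0.01,0.02,0.035],[0,0,0]],
    [0.08,[-0.01,0.02,0.035],[0,0,0]]
  ]
}}

```text
time: 9.7
tool_pos: [0.5814, -0.3609, 0.1475]
orientation: [0.482, 0.809, -0.179, 0.285]
force: [0.5, -1.1, -0.4]
grip_width: 0.857
grip_force: 0.0
```

Run:
```python
from h import *
s=bot.state();print(s["tool_pos"].round(4),s["q"].round(2),s["orientation"].round(3))
p,D=viewer.read_camera("side");c=cam("side");P=cloud(c,D)
q=P[190:340,230:360];m=(q[...,2]>.055)&(q[...,2]<.068)
a=cv2.resize(p[200:330,210:370],(640,520),interpolation=cv2.INTER_CUBIC);cv2.imwrite("pics/s3.png",a)
n,l,st,ce=cv2.connectedComponentsWithStats(m.astype(np.uint8))
for i in range(1,n):
    if st[i,4]>30:print(st[i],rect(q[l==i]),q[l==i].mean(0))
```

```text
[ 0.5814 -0.3609  0.1475] [-0.55  0.36  1.85 -0.84  0.46 -0.37] [ 0.482  0.809 -0.179  0.285]
[61 77 15 13 91] ([612.2, -406.8, 41.7, 16.9, 26.6], 91) [ 0.61146406 -0.40745586  0.05906604]
[76 90 15 14 90] ([633.9, -449.4, 40.5, 16.2, 24.9], 90) [ 0.63358343 -0.45116979  0.05930172]
```

View pics/s3.png

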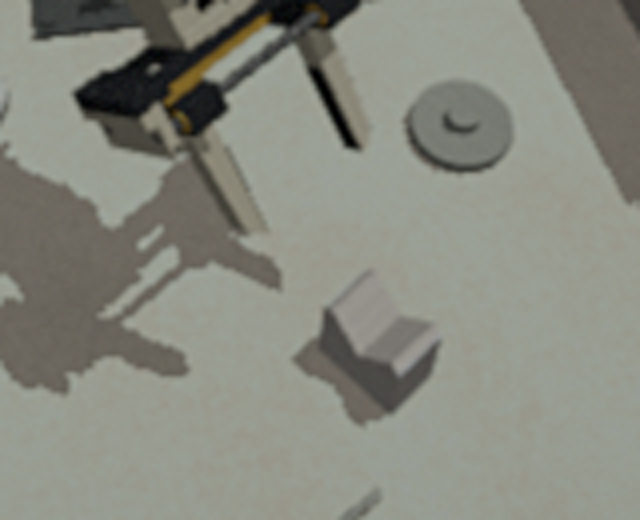

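```bash
cat >> h.py <<'E'
def go(yaw,pos):
    s=bot.state();y=np.radians(yaw);T=np.array([[-np.sin(y),np.cos(y),0],[np.cos(y),np.sin(y),0],[0,0,-1]])
    print("q",s["q"].round(2),"shift",(np.array(pos)-s["tool_pos"]).round(4),"turn",np.degrees((R.from_matrix(T)*R.from_quat(s["orientation"]).inv()).as_rotvec()).round(2))
E
python3 -c "
from h import *
go(26.5,[.615,-.41,.2])"
```

```text
q [-0.55  0.35  1.85 -0.83  0.46 -0.37] shift [ 0.032  -0.0505  0.0457] turn [35.5  17.75 -1.96]
```

>>> {"api": "send_rows", "payload": {
  "rows": [
    [0.08,[0.006,-0.01,0.02],[7.1,3.55,-0.4]],
    [0.08,[0.006,-0.01,0.02],[7.1,3.55,-0.4]],
    [0.08,[0.006,-0.01,0.006],[7.1,3.55,-0.4]],
    [0.08,[0.006,-0.01,0],[7.1,3.55,-0.4]],
    [0.08,[0.006,-0.01,0],[7.1,3.55,-0.4]]
  ]
}}

```text
time: 10.25
tool_pos: [0.6032, -0.4132, 0.1807]
orientation: [0.528, 0.848, -0.041, 0.037]
force: [1.0, -1.2, -0.6]
grip_width: 0.859
grip_force: 0.0
```

>>> {"api": "send_rows", "payload": {
  "rows": [
    [0.08,[0,0,0],[0,0,0]],
    [0.08,[0,0,0],[0,0,0]]
  ]
}}

```text
time: 10.45
tool_pos: [0.602, -0.4141, 0.1763]
orientation: [0.529, 0.847, -0.043, 0.037]
force: [0.2, -0.6, 0.1]
grip_width: 0.863
grip_force: 0.0
```

Run:
```python
from h import *
s=bot.state();p,D=viewer.read_camera("wrist");c=cam("wrist",s);P=cloud(c,D)
print(s["tool_pos"].round(4));go(26.5,[.623,-.429,.2])
q=P[:260,180:340];m=(q[...,2]>.056)&(q[...,2]<.07)
n,l,st,ce=cv2.connectedComponentsWithStats(m.astype(np.uint8))
for i in range(1,n):
    if st[i,4]>60:print(st[i],rect(q[l==i]),q[l==i].mean(0))
cv2.imwrite("pics/w2.png",p)
```

```text
[ 0.602  -0.4141  0.1763]
q [-0.72  0.57  1.2  -0.08  1.28 -1.16] shift [ 0.0213 -0.0163  0.0232] turn [6.41 0.97 0.4 ]
[ 74 172  39  13 396] ([609.8, -407.2, 39.0, 12.8, 24.2], 396) [ 0.60915231 -0.40667004  0.0588775 ]
[ 75 216  38  11 326] ([632.9, -451.5, 40.1, 13.0, 26.4], 326) [ 0.63215933 -0.45053125  0.05891477]
```

>>> {"api": "send_rows", "payload": {
  "rows": [
    [0.08,[0.01,-0.008,0],[6.4,1.0,0.4]],
    [0.08,[0.0095,-0.0075,-0.02],[0,0,0]],
    [0.08,[0,0,0],[0,0,0]],
    [0.08,[0,0,0],[0,0,0]]
  ]
}}

```text
time: 10.9
tool_pos: [0.6212, -0.4266, 0.158]
orientation: [0.526, 0.851, 0.0, -0.0]
force: [-0.0, 0.5, 0.3]
grip_width: 0.863
grip_force: 0.0
```

```bash
python3 -c "
from h import *
go(26.5,[.6215,-.4295,.028]); print(bot.state()['tool_pos'])"
```

```text
q [-0.75  0.68  1.06 -0.    1.41 -1.21] shift [ 0.0003 -0.0029 -0.13  ] turn [-0.02 -0.04 -0.1 ]
[ 0.62117401 -0.42658544  0.15800481]
```

>>> {"api": "send_rows", "payload": {
  "rows": [
    [0.08,[0,-0.003,-0.035],[0,0,0]],
    [0.08,[0,0,-0.035],[0,0,0]],
    [0.08,[0,0,-0.035],[0,0,0]],
    [0.08,[0,0,-0.025],[0,0,0]],
    [0.08,[0,0,0],[0,0,0]]
  ]
}}

```text
time: 11.4
tool_pos: [0.6196, -0.4281, 0.0251]
orientation: [0.525, 0.851, 0.001, -0.003]
force: [-0.5, 0.9, 0.8]
grip_width: 0.859
grip_force: 0.0
```

>>> {"api": "send_rows", "payload": {
  "rows": [
    [0.02,[0,0,0],[0,0,0]],
    [0.02,[0,0,0],[0,0,0]],
    [0.02,[0,0,0],[0,0,0]],
    [0.02,[0,0,0],[0,0,0]],
    [0.02,[0,0,0],[0,0,0]]
  ]
}}

```text
time: 11.9
tool_pos: [0.6221, -0.4318, 0.0293]
orientation: [0.526, 0.85, 0.0, 0.001]
force: [0.2, 0.3, 0.1]
grip_width: 0.481
grip_force: 0.0
```

>>> {"api": "send_rows", "payload": {
  "rows": [
    [0.02,[0,0,0],[0,0,0]],
    [0.02,[0,0,0],[0,0,0]],
    [0.02,[0,0,0],[0,0,0]]
  ]
}}

```text
time: 12.2
tool_pos: [0.622, -0.4317, 0.0289]
orientation: [0.526, 0.85, 0.0, 0.001]
force: [-0.5, 0.5, 4.7]
grip_width: 0.423
grip_force: 39.9
```

```bash
python3 -c "
from h import *
go(-6.6,[.643,-.0415,.15]); print(bot.state()['tool_pos'])"
```

```text
q [-0.75  0.79  1.18  0.    1.17 -1.22] shift [0.021  0.3902 0.1211] turn [  0.05   0.06 -33.13]
[ 0.62198025 -0.43169741  0.0288874 ]
```

>>> {"api": "send_rows", "payload": {
  "rows": [
    [0.02,[0,0,0.035],[0,0,0]],
    [0.02,[0,0,0.045],[0,0,0]],
    [0.02,[0,0,0.045],[0,0,-2]],
    [0.02,[0.002,0.04,0.015],[0,0,-4]],
    [0.02,[0.003,0.045,0],[0,0,-4]]
  ]
}}

```text
time: 12.7
tool_pos: [0.6275, -0.3485, 0.1712]
orientation: [0.601, 0.8, 0.0, 0.003]
force: [0.9, 1.0, -3.3]
grip_width: 0.429
grip_force: 39.9
```

>>> {"api": "send_rows", "payload": {
  "rows": [
    [0.02,[0.003,0.045,0],[0,0,-5]],
    [0.02,[0.003,0.045,0],[0,0,-5]],
    [0.02,[0.003,0.045,0],[0,0,-5]],
    [0.02,[0.003,0.045,0],[0,0,-4]],
    [0.02,[0.003,0.045,0],[0,0,-4]]
  ]
}}

```text
time: 13.2
tool_pos: [0.6409, -0.1195, 0.1669]
orientation: [0.747, 0.665, -0.0, -0.001]
force: [0.4, 0.7, -4.3]
grip_width: 0.428
grip_force: 39.9
```

>>> {"api": "send_rows", "payload": {
  "rows": [
    [0.02,[0,0.045,0],[0,0,0]],
    [0.02,[0,0.025,0],[0,0,0]],
    [0.02,[0,0,0],[0,0,0]],
    [0.02,[0,0,0],[0,0,0]]
  ]
}}

```text
time: 13.6
tool_pos: [0.6413, -0.0509, 0.1673]
orientation: [0.745, 0.667, -0.001, -0.0]
force: [-1.1, -0.9, -3.4]
grip_width: 0.425
grip_force: 39.9
```

Run:
```python
from h import *
go(-6.6,[.643,-.0415,.13]); print(bot.state()['tool_pos'],bot.state()["grip_force"])
s=bot.state();p,D=viewer.read_camera("wrist");c=cam("wrist",s);P=cloud(c,D)
cv2.imwrite("pics/w3.png",p)
q=P[:260,180:340];m=(abs(q[...,2]-s['tool_pos'][2]-.032)<.006)
n,l,st,ce=cv2.connectedComponentsWithStats(m.astype(np.uint8))
for i in range(1,n):
    if st[i,4]>60:print(st[i],rect(q[l==i]),q[l==i].mean(0))
```

```text
q [-0.25  0.47  1.39 -0.    1.28 -0.14] shift [ 0.0017  0.0094 -0.0373] turn [ 0.03 -0.07 -0.23]
[ 0.6412911  -0.05094298  0.16732335] 39.88880465956754
[  37  210   85   27 2072] ([644.9, -23.2, 14.2, 40.1, 83.9], 2072) [ 0.64489156 -0.02192231  0.19669949]
```

View pics/w3.png

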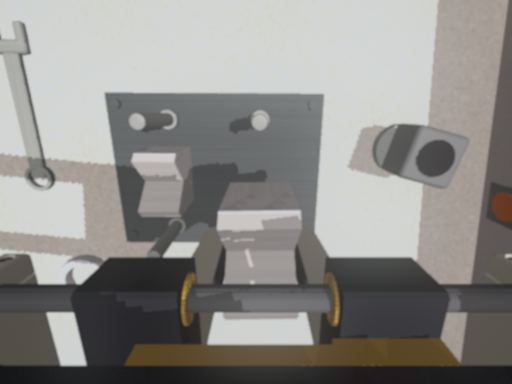

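Run:
```python
from h import *
s=bot.state();c=cam("wrist",s);p,D=viewer.read_camera("wrist");P=cloud(c,D)
print("corners",ray(c,[[107,94],[322,94]],.006).round(4),"studtops",ray(c,[[137,122],[260,120]],.091).round(4))
# plate points depth
q=P.reshape(-1,3);m=(q[:,2]>.055)&(q[:,2]<.071)&(q[:,0]>.5)&(q[:,0]<.58)&(abs(q[:,1]+.03)<.05)
print("fixed top",rect(q[m]),q[m].mean(0))
im=(P[...,2]>.055)&(P[...,2]<.071);n,l,st,ce=cv2.connectedComponentsWithStats(im[:260,:240].astype(np.uint8))
for i in range(1,n):
    if st[i,4]>60:print(st[i],rect(P[:260,:240][l==i]))
st2=(q[:,2]>.080)&(q[:,2]<.1)&(q[:,1]>-.02);print("stud",q[st2][:,:].mean(0),st2.sum(),[rect(q[st2&(abs(q[:,0]-x)<.03)]) for x in(.55,.65)])
g=p[85:260,95:335];cv2.imwrite("pics/w3c.png",cv2.resize(g,(800,583),interpolation=cv2.INTER_CUBIC))
```

```text
corners [[0.4884 0.0654 0.006 ]
 [0.7206 0.0392 0.006 ]] studtops [[0.5514 0.0315 0.091 ]
 [0.6508 0.0218 0.091 ]]
fixed top ([543.0, -28.9, 64.5, 40.7, 83.5], 1714) [ 0.54412042 -0.0273452   0.06203239]
[147 112  13  16  97] ([554.3, 32.4, 13.4, 6.5, 85.8], 97)
[131 152  47  21 870] ([545.4, -7.0, 20.5, 40.7, 83.4], 870)
[137 195  45  21 844] ([540.6, -50.6, 20.3, 40.6, 82.9], 844)
[156 234  16  15 116] ([538.7, -87.5, 6.8, 13.6, 44.9], 116)
stud [0.59416169 0.02771274 0.08945093] 526 [([550.7, 32.5, 13.7, 13.1, 65.8], 298), ([649.1, 21.1, 12.7, 13.1, 83.5], 228)]
```

View pics/w3c.png

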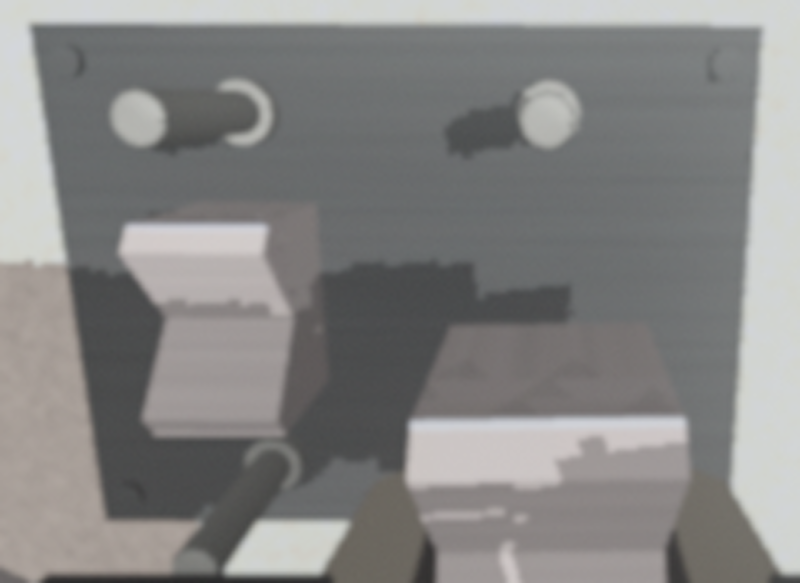

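>>> {"api": "send_rows", "payload": {
  "rows": [
    [0.02,[0,0.0075,0],[0,0,-0.3]],
    [0.02,[0,0,-0.025],[0,0,0]],
    [0.02,[0,0,-0.03],[0,0,0]],
    [0.02,[0,0,-0.03],[0,0,0]],
    [0.02,[0,0,0],[0,0,0]]
  ]
}}

```text
time: 14.2
tool_pos: [0.6383, -0.044, 0.0785]
orientation: [0.748, 0.663, -0.003, -0.004]
force: [-0.8, -0.7, -4.4]
grip_width: 0.427
grip_force: 39.9
```

>>> {"api": "send_rows", "payload": {
  "rows": [
    [0.02,[0,0,-0.02],[0,0,0]],
    [0.02,[0,0,-0.012],[0,0,0]],
    [0.02,[0,0,-0.007],[0,0,0]],
    [0.02,[0,0,0],[0,0,0]],
    [0.02,[0,0,0],[0,0,0]]
  ]
}}

```text
time: 14.7
tool_pos: [0.6423, -0.0441, 0.045]
orientation: [0.748, 0.664, 0.0, 0.001]
force: [0.6, 0.3, -2.5]
grip_width: 0.427
grip_force: 39.9
```

Run:
```python
from h import *
s=bot.state();go(-6.6,[.642,-.0432,.035]); print(s['tool_pos'],s["force"])
```

```text
q [-0.24  0.59  1.52 -0.    1.03 -0.12] shift [-0.0003  0.0009 -0.01  ] turn [0.03 0.09 0.18]
[ 0.64225757 -0.04414238  0.04504747] [ 0.64598307  0.26517213 -2.53708135]
```

>>> {"api": "send_rows", "payload": {
  "rows": [
    [0.02,[-0.0004,0.0009,-0.004],[0,0,0]],
    [0.02,[0,0,-0.003],[0,0,0]],
    [0.02,[0,0,-0.001],[0,0,0]],
    [0.02,[0,0,0],[0,0,0]]
  ]
}}

```text
time: 15.1
tool_pos: [0.6413, -0.043, 0.0361]
orientation: [0.748, 0.664, 0.0, 0.0]
force: [-0.5, 0.4, -3.5]
grip_width: 0.432
grip_force: 39.9
```

>>> {"api": "send_rows", "payload": {
  "rows": [
    [0.02,[0,0,-0.001],[0,0,0]],
    [0.02,[0,0,-0.001],[0,0,0]],
    [0.02,[0,0,0],[0,0,0]]
  ]
}}

```text
time: 15.4
tool_pos: [0.6416, -0.0431, 0.0349]
orientation: [0.748, 0.664, 0.0, 0.001]
force: [-0.7, 0.2, 1.1]
grip_width: 0.424
grip_force: 39.9
```

>>> {"api": "send_rows", "payload": {
  "rows": [
    [0.045,[0,0,0],[0,0,0]],
    [0.055,[0,0,0],[0,0,0]],
    [0.06,[0,0,0],[0,0,0]],
    [0.06,[0,0,0],[0,0,0]],
    [0.06,[0,0,0.01],[0,0,0]]
  ]
}}

```text
time: 15.9
tool_pos: [0.6403, -0.0428, 0.0432]
orientation: [0.748, 0.664, -0.001, -0.001]
force: [0.3, 0.6, 0.4]
grip_width: 0.641
grip_force: 0.0
```

>>> {"api": "send_rows", "payload": {
  "rows": [
    [0.06,[0,0,0.03],[0,0,0]],
    [0.06,[0,0,0.04],[0,0,0]],
    [0.06,[0,0,0.04],[0,0,0]],
    [0.06,[0,0,0.04],[0,0,0]],
    [0.06,[0,0,0.03],[0,0,0]]
  ]
}}

```text
time: 16.4
tool_pos: [0.642, -0.0432, 0.2283]
orientation: [0.748, 0.664, 0.001, 0.002]
force: [-0.6, 0.9, -0.1]
grip_width: 0.644
grip_force: 0.0
```

Run:
```python
from h import *
viewer.read_camera("side")
s=bot.state();p,D=viewer.read_camera("wrist");c=cam("wrist",s);P=cloud(c,D);print(s["tool_pos"])
im=(P[...,2]>.055)&(P[...,2]<.071);n,l,st,ce=cv2.connectedComponentsWithStats(im[:270].astype(np.uint8))
for i in range(1,n):
    if st[i,4]>200:print(st[i],rect(P[:270][l==i]))
p,D=viewer.read_camera("side");P=cloud(cam("side"),D);
im=(P[...,2]>.055)&(P[...,2]<.071);n,l,st,ce=cv2.connectedComponentsWithStats(im.astype(np.uint8))
for i in range(1,n):
    if st[i,4]>40 and st[i,0]>200 and st[i,1]>120:print("side",st[i],rect(P[l==i]))
q=P[90:140,165:250].reshape(-1,3)
for lo,hi in((.035,.07),(.012,.07)):
    m=(q[:,2]>lo)&(q[:,2]<hi)&(q[:,0]<.68);print("tube",rect(q[m]))
cv2.imwrite("pics/tube.png",cv2.resize(p[80:150,150:290],(800,400),interpolation=cv2.INTER_CUBIC))
```

```text
[ 0.6440603  -0.0436078   0.23361258]
[ 460    0   52  270 9556] ([931.4, -42.2, 52.4, 325.8, 1.6], 9556)
[361 128  22  42 272] ([782.0, -19.8, 49.5, 4.9, 67.6], 272)
[154 152  37  17 559] ([545.4, -7.0, 20.4, 40.6, 83.4], 559)
[239 152  34  17 525] ([644.7, -18.8, 20.8, 39.8, 83.2], 525)
[158 186  36  18 549] ([540.3, -50.3, 20.9, 40.6, 82.7], 549)
[240 186  33  18 519] ([640.1, -62.4, 21.0, 40.1, 83.3], 519)
side [357 149  15  17  45] ([953.1, -78.3, 77.0, 16.9, 89.5], 45)
side [308 159  16   6  57] ([797.8, -49.7, 8.8, 49.3, 71.3], 57)
side [261 161  14   8  81] ([646.1, -17.6, 25.1, 39.3, 85.3], 81)
side [230 164  13   9  79] ([547.2, -6.8, 25.7, 39.5, 83.4], 79)
side [264 172  14   7  58] ([640.9, -63.8, 19.9, 40.0, 89.5], 58)
side [232 176  13   7  56] ([541.5, -52.2, 18.3, 37.4, 79.6], 56)
tube ([495.3, 333.6, 200.1, 58.2, 11.3], 432)
tube ([478.0, 411.3, 202.1, 215.9, 13.1], 655)
```

>>> {"api": "send_rows", "payload": {
  "rows": [
    [0.093,[-0.01,0.029,0],[0,0,8.3]],
    [0.093,[-0.01,0.029,0],[0,0,8.3]],
    [0.093,[-0.011,0.029,0],[0,0,8.3]],
    [0.093,[-0.011,0.029,0],[0,0,8.3]],
    [0.093,[-0.011,0.029,0],[0,0,8.3]]
  ]
}}

```text
time: 17.05
tool_pos: [0.5869, 0.1029, 0.2228]
orientation: [0.461, 0.887, -0.0, -0.001]
force: [-0.0, 0.1, 0.3]
grip_width: 0.983
grip_force: 0.0
```

>>> {"api": "send_rows", "payload": {
  "rows": [
    [0.093,[-0.012,0.029,0],[0,0,8.3]],
    [0.093,[-0.012,0.029,0],[0,0,8.3]],
    [0.093,[-0.012,0.029,0],[0,0,8.3]],
    [0.093,[-0.012,0.029,0],[0,0,8.3]],
    [0.093,[-0.012,0.029,0],[0,0,8.3]]
  ]
}}

```text
time: 17.55
tool_pos: [0.5269, 0.2478, 0.2229]
orientation: [0.117, 0.993, -0.0, -0.001]
force: [0.1, -0.3, -0.6]
grip_width: 1.004
grip_force: 0.0
```

>>> {"api": "send_rows", "payload": {
  "rows": [
    [0.093,[-0.012,0.029,0],[0,0,8.3]],
    [0.093,[-0.012,0.029,0],[0,0,8.3]],
    [0.093,[-0.012,0.029,0],[0,0,8.3]],
    [0.093,[0,0,0],[0,0,0]],
    [0.093,[0,0,0],[0,0,0]]
  ]
}}

```text
time: 18.05
tool_pos: [0.4915, 0.334, 0.2231]
orientation: [-0.097, 0.995, -0.0, -0.001]
force: [-0.7, -1.1, -1.3]
grip_width: 0.997
grip_force: 0.0
```

Run:
```python
from h import *
s=bot.state();p,D=viewer.read_camera("wrist");c=cam("wrist",s);P=cloud(c,D);print(s["tool_pos"]);cv2.imwrite("pics/w4.png",p)
q=P.reshape(-1,3)
near=(abs(q[:,0]-.495)<.13)&(abs(q[:,1]-.334)<.1)
for lo,hi in((.02,.07),(.041,.0495),(.0505,.07)):
    m=near&(q[:,2]>lo)&(q[:,2]<hi);print(lo,rect(q[m]))
im=((P[...,2]>.0505)&(P[...,2]<.07)&(D>.25));n,l,st,ce=cv2.connectedComponentsWithStats(im.astype(np.uint8))
for i in range(1,n):
    if st[i,4]>60:print(st[i],rect(P[l==i]))
go(101.3,[.495,.334,.15])
```

```text
[0.49146505 0.3340035  0.22305596]
0.02 ([494.0, 333.7, 199.8, 53.7, 12.7], 5170)
0.041 ([494.3, 335.0, 181.6, 53.2, 12.1], 3188)
0.0505 ([494.0, 333.4, 199.9, 53.3, 12.4], 744)
[234  96  48  11 446] ([401.3, 313.0, 10.0, 53.3, 12.6], 446)
[  0 175  18  15 172] ([549.2, 36.8, 13.9, 8.6, 23.3], 172)
[  0 245  13  11  97] ([646.6, 25.0, 12.8, 6.0, 44.5], 97)
[242 247  40   9 293] ([586.1, 354.4, 11.0, 52.0, 11.3], 293)
[161 314  44  37 508] ([724.6, 271.7, 59.4, 35.7, 75.6], 508)
q [ 0.41  0.35  1.44 -0.    1.35 -1.36] shift [ 0.003   0.0006 -0.0733] turn [ 0.04 -0.07  0.24]
```

View pics/w4.png

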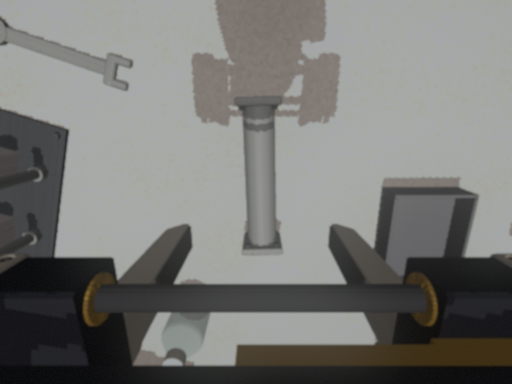

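>>> {"api": "send_rows", "payload": {
  "rows": [
    [0.093,[0.0025,0,-0.03],[0,0,1.3]],
    [0.093,[0,0,-0.035],[0,0,0]],
    [0.093,[0,0,-0.035],[0,0,0]],
    [0.093,[0,0,-0.035],[0,0,0]],
    [0.093,[0,0,0],[0,0,0]]
  ]
}}

```text
time: 18.6
tool_pos: [0.4919, 0.3309, 0.0841]
orientation: [-0.107, 0.994, -0.001, -0.005]
force: [-0.7, 0.4, -0.4]
grip_width: 1.001
grip_force: 0.0
```

>>> {"api": "send_rows", "payload": {
  "rows": [
    [0.093,[0,0,-0.03],[0,0,0]],
    [0.093,[0,0,-0.02],[0,0,0]],
    [0.093,[0,0,-0.01],[0,0,0]],
    [0.093,[0,0,0],[0,0,0]],
    [0.093,[0,0,0],[0,0,0]]
  ]
}}

```text
time: 19.1
tool_pos: [0.4959, 0.334, 0.0307]
orientation: [-0.108, 0.994, 0.001, 0.001]
force: [-0.5, -0.4, 1.2]
grip_width: 0.997
grip_force: 0.0
```

```bash
python3 -c "
from h import *
go(102.5,[.494,.3337,.025])"
```

```text
q [ 0.41  0.54  1.65  0.    0.94 -1.38] shift [-0.0019 -0.0003 -0.0057] turn [-0.08  0.11  0.11]
```

>>> {"api": "send_rows", "payload": {
  "rows": [
    [0.093,[-0.002,0,-0.0055],[0,0,0]],
    [0.06,[0,0,0],[0,0,0]],
    [0.03,[0,0,0],[0,0,0]],
    [0.03,[0,0,0],[0,0,0]],
    [0.03,[0,0,0],[0,0,0]]
  ]
}}

```text
time: 19.6
tool_pos: [0.493, 0.334, 0.024]
orientation: [-0.108, 0.994, 0.0, 0.0]
force: [1.0, -0.0, -0.2]
grip_width: 0.71
grip_force: 0.0
```

>>> {"api": "send_rows", "payload": {
  "rows": [
    [0.03,[0,0,0],[0,0,0]],
    [0.03,[0,0,0],[0,0,0]],
    [0.03,[0,0,0],[0,0,0]],
    [0.03,[0,0,0],[0,0,0]],
    [0.03,[0,0,0],[0,0,0]]
  ]
}}

```text
time: 20.1
tool_pos: [0.4929, 0.334, 0.0238]
orientation: [-0.108, 0.994, 0.0, 0.0]
force: [0.6, 0.5, 0.5]
grip_width: 0.42
grip_force: 40.0
```

```bash
python3 -c "
from h import *
go(83.3,[.5926,-.0347,.18]);print(bot.state()['tool_pos'],bot.state()['grip_force'])"
```

```text
q [ 0.41  0.55  1.66  0.    0.93 -1.38] shift [ 0.0997 -0.3687  0.1562] turn [ -0.04   0.02 -19.13]
[0.49286302 0.33401019 0.02377431] 39.999101758003235
```

>>> {"api": "send_rows", "payload": {
  "rows": [
    [0.03,[0,0,0.026],[0,0,0]],
    [0.03,[0,0,0.04],[0,0,0]],
    [0.03,[0,0,0.045],[0,0,0]],
    [0.03,[0,0,0.045],[0,0,0]],
    [0.03,[0.011,-0.04,0],[0,0,-2.1]]
  ]
}}

```text
time: 20.6
tool_pos: [0.5063, 0.2985, 0.1866]
orientation: [-0.092, 0.996, 0.003, 0.006]
force: [2.2, 0.4, -2.9]
grip_width: 0.422
grip_force: 40.0
```

>>> {"api": "send_rows", "payload": {
  "rows": [
    [0.03,[0.011,-0.04,0],[0,0,-2.1]],
    [0.03,[0.011,-0.04,0],[0,0,-2.1]],
    [0.03,[0.011,-0.04,0],[0,0,-2.1]],
    [0.03,[0.011,-0.04,0],[0,0,-2.1]],
    [0.03,[0.011,-0.04,0],[0,0,-2.1]]
  ]
}}

```text
time: 21.1
tool_pos: [0.5584, 0.0923, 0.1791]
orientation: [0.002, 1.0, 0.0, -0.001]
force: [0.8, -0.2, -3.1]
grip_width: 0.422
grip_force: 40.0
```

>>> {"api": "send_rows", "payload": {
  "rows": [
    [0.03,[0.011,-0.04,0],[0,0,-2.1]],
    [0.03,[0.011,-0.04,0],[0,0,-2.1]],
    [0.03,[0.011,-0.038,0],[0,0,-2.1]],
    [0.03,[0,0,0],[0,0,0]],
    [0.03,[0,0,0],[0,0,0]]
  ]
}}

```text
time: 21.6
tool_pos: [0.5913, -0.025, 0.1788]
orientation: [0.058, 0.998, 0.001, -0.001]
force: [-0.5, 0.5, -2.9]
grip_width: 0.421
grip_force: 40.0
```

Run:
```python
from h import *
go(83.3,[.5926,-.0347,.15]);s=bot.state();print(s['tool_pos'],s['grip_force'])
p,D=viewer.read_camera("wrist");c=cam("wrist",s);P=cloud(c,D);z=s["tool_pos"][2]
im=((P[...,2]>z+.005)&(P[...,2]<z+.05)&(D>.15));n,l,st,ce=cv2.connectedComponentsWithStats(im[:262].astype(np.uint8))
for i in range(1,n):
    if st[i,4]>200:print(st[i],rect(P[:262][l==i]))
```

```text
q [-0.23  0.38  1.51  0.    1.26 -1.69] shift [ 0.0013 -0.0097 -0.0288] turn [-0.08 -0.09 -0.1 ]
[ 0.5913403  -0.02498759  0.17880865] 39.995752573013306
[287 225  35  37 320] ([588.6, -3.2, 19.6, 19.0, 49.1], 320)
[198 226  35  36 312] ([583.8, -46.2, 19.2, 19.4, 26.6], 312)
```

>>> {"api": "send_rows", "payload": {
  "rows": [
    [0.03,[0.001,-0.0097,0],[0,0,0]],
    [0.03,[0,0,-0.025],[0,0,0]],
    [0.03,[0,0,-0.025],[0,0,0]],
    [0.03,[0,0,0],[0,0,0]],
    [0.03,[0,0,0],[0,0,0]]
  ]
}}

```text
time: 22.15
tool_pos: [0.5926, -0.0331, 0.1299]
orientation: [0.056, 0.998, 0.0, -0.0]
force: [0.7, -0.6, -3.1]
grip_width: 0.418
grip_force: 40.0
```

Run:
```python
from h import *
go(83.4,[.5926,-.0347,.08]);s=bot.state();print(s['tool_pos'],s['grip_force'])
p,D=viewer.read_camera("side");P=cloud(cam("side"),D)
cv2.imwrite("pics/s5.png",cv2.resize(p[130:220,190:310],(800,600),interpolation=cv2.INTER_CUBIC))
```

```text
q [-0.24  0.42  1.57  0.    1.15 -1.7 ] shift [ 0.     -0.0016 -0.0499] turn [-0.04 -0.04 -0.21]
[ 0.59259925 -0.03312939  0.12987127] 39.99575436115265
```

View pics/s5.png

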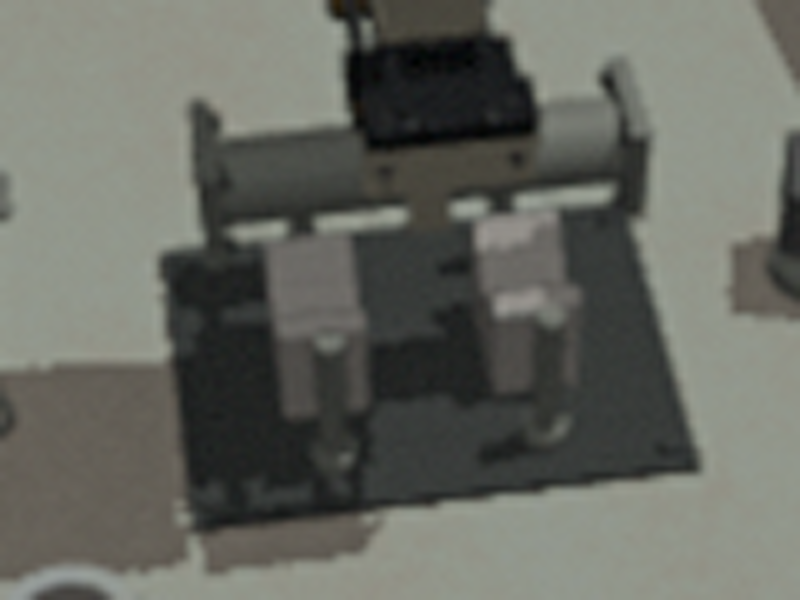

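>>> {"api": "send_rows", "payload": {
  "rows": [
    [0.03,[0,-0.0016,-0.018],[0,0,0]],
    [0.03,[0,0,-0.018],[0,0,0]],
    [0.03,[0,0,-0.012],[0,0,0]],
    [0.03,[0,0,0],[0,0,0]],
    [0.03,[0,0,0],[0,0,0]]
  ]
}}

```text
time: 22.7
tool_pos: [0.5935, -0.0354, 0.0826]
orientation: [0.056, 0.998, 0.0, 0.001]
force: [0.7, -0.2, -1.7]
grip_width: 0.423
grip_force: 40.0
```

>>> {"api": "send_rows", "payload": {
  "rows": [
    [0.03,[0,0,-0.005],[0,0,0]],
    [0.03,[0,0,-0.003],[0,0,0]],
    [0.03,[0,0,-0.001],[0,0,0]],
    [0.03,[0,0,0],[0,0,0]]
  ]
}}

```text
time: 23.1
tool_pos: [0.5928, -0.0354, 0.0727]
orientation: [0.056, 0.998, 0.0, 0.0]
force: [-0.2, -0.2, -3.8]
grip_width: 0.423
grip_force: 40.0
```

>>> {"api": "send_rows", "payload": {
  "rows": [
    [0.03,[0,0,-0.002],[0,0,0]],
    [0.03,[0,0,-0.001],[0,0,0]],
    [0.03,[0,0,0],[0,0,0]]
  ]
}}

```text
time: 23.4
tool_pos: [0.5928, -0.0353, 0.0696]
orientation: [0.056, 0.998, 0.0, 0.0]
force: [0.4, -0.1, -2.9]
grip_width: 0.424
grip_force: 40.0
```

>>> {"api": "send_rows", "payload": {
  "rows": [
    [0.03,[0,0,-0.001],[0,0,0]],
    [0.03,[0,0,-0.001],[0,0,0]],
    [0.03,[0,0,0],[0,0,0]]
  ]
}}

```text
time: 23.7
tool_pos: [0.5933, -0.035, 0.0686]
orientation: [0.056, 0.998, 0.001, 0.001]
force: [-1.3, 3.1, 4.4]
grip_width: 0.421
grip_force: 40.0
```

Seated; release and retreat.

>>> {"api": "send_rows", "payload": {
  "rows": [
    [0.043,[0,0,0],[0,0,0]],
    [0.05,[0,0,0],[0,0,0]],
    [0.06,[0,0,0],[0,0,0]],
    [0.07,[0,0,0],[0,0,0]],
    [0.07,[0,0,0],[0,0,0]]
  ]
}}

```text
time: 24.2
tool_pos: [0.5929, -0.0355, 0.0677]
orientation: [0.056, 0.998, 0.0, 0.0]
force: [0.2, 0.5, -0.3]
grip_width: 0.729
grip_force: 0.0
```

>>> {"api": "send_rows", "payload": {
  "rows": [
    [0.07,[0,0,0.02],[0,0,0]],
    [0.07,[0,0,0.04],[0,0,0]],
    [0.07,[0,0,0.045],[0,0,0]],
    [0.07,[0,0,0.045],[0,0,0]],
    [0.07,[0,0,0],[0,0,0]]
  ]
}}

```text
time: 24.7
tool_pos: [0.5965, -0.0363, 0.2252]
orientation: [0.056, 0.998, -0.001, 0.007]
force: [0.3, 0.5, -0.9]
grip_width: 0.749
grip_force: 0.0
```

Run:
```python
from h import *
for i in range(3): viewer.read_camera("side")
s=bot.state();p,D=viewer.read_camera("wrist");c=cam("wrist",s);P=cloud(c,D);print(s["tool_pos"])
q=P.reshape(-1,3);m=(q[:,2]>.075)&(q[:,2]<.11)&(D.ravel()>.15)
ax=np.array([.9934,-.115]);ay=np.array([.115,.9934]);r=(q[:,:2]-[.5926,-.0347]);a=r@ax;b=r@ay
for lo,hi in((-.1,-.085),(-.08,-.03),(-.03,.03),(.03,.08),(.09,.1)):
    k=m&(a>lo)&(a<hi)&(abs(b)<.035)
    if k.sum()>5: print(lo,k.sum(),"y mid",((b[k].min()+b[k].max())/2).round(4),"ztop",np.percentile(q[k,2],97).round(4))
k=m&(abs(b)<.035);print("a range",np.percentile(a[k],[.5,99.5]).round(4),rect(q[k]))
```

```text
[ 0.59246309 -0.0353254   0.21728682]
-0.1 812 y mid 0.0003 ztop 0.099
-0.08 1794 y mid 0.0002 ztop 0.0914
-0.03 1847 y mid -0.0001 ztop 0.0915
0.03 1312 y mid -0.0001 ztop 0.0917
0.09 564 y mid -0.0002 ztop 0.0991
a range [-0.098   0.2088] ([654.4, -40.2, 59.1, 321.4, 85.0], 6991)
```

Tube is level (top 91 mm all along), centred and seated.

```bash
python3 -c "
from cell import workorder
print(workorder.hand_in())"
```

```text
the job is handed in; nothing more can be done
None
```

The job is handed in, but I got no verdict back: the loose saddle stands upright midway between the free studs (measured within about 1 mm), and the tube lies level in both notches with its flanges outside the saddles, both let go.

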